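# Click the coffee grinder's grind wheel coarser to its mark, then start it

### The arm

A 6-joint arm with a two-finger parallel gripper is mounted at the origin on a cart in front of the work surface, level with it; the furniture and walls round the work are solid. World frame = base frame: x ahead of the robot, y to its left, z up, the work surface at z = 0. Lengths are in m, angles in rad, forces in N, time in s.
With the tool pointing down it reaches from about 0.35 to 0.975 m from the base axis. Payload 4.9 kg.
Tool frame: the origin (TCP) lies on the centre line of the jaws, within the pads' length; the fingertips stand manip.tip_reach ahead of it and the grasp point (between the pads) is the TCP (manip.tip_reach is the distance from the TCP to the fingertips, in m); z points along the fingers, y is the line along which they close (so a half turn about z gives the same grasp; the last joint's range is limited). The gripper opens to 85 mm and grips with 20 to 120 N. Pads are 22 mm wide; open, the fingers measure 114 mm over their backs; the gripper's body (76 mm by 85 mm) begins 54 mm behind the grasp point. The pads swing forward as they close: fully open they stand 13 mm farther back than shut.
Start: joints at [1.041, 0.053, 1.613, -0, 1.476, -0.119], TCP at [0.25, 0.573, 0.25] pointing down, gripper open.
Joint ranges: [-3.01, 3.01], [-1.01, 2.22], [0.06, 2.58], [-1.02, 4.17], [0.09, 2.62], [-3.14, 3.14]. Speed limits (rad/s): [2.57, 2.57, 3.14, 3.14, 3.14, 3.14].

### API

Orientations are given as a unit quaternion [w, x, y, z].
In Python, from plant import manip gives the robot as it stands. The module is installed in compiled form; this text tells all that it offers.
- The arm moves only by the tool move_arm, never from a script. Its argument "rows" is a list of rows, each a list of 7 numbers: the shift along the tool's x, y, z in cm, then the turn, a rotation vector about the tool's x, y, z in degrees, then the opening, from -1 (shut) to 1 (fully open). In form: [[tx, ty, tz, ax, ay, az, jaw], ...]. A call has 1 to 20 rows; each row shifts and turns the commanded pose from where the row before left it, along the tool's axes as they then stand; what a row does not reach is not made up. A row lasts 1/12 s, in which the tool goes at most 41.7 mm and 7.16 degrees, less where a joint would pass 70% of its speed; a pose out of reach is approached as far as the arm can. A call is refused whole if a number of a shift passes 4.17 or a number of a turn 7.16, either way. A call with a gripper value outside its range is refused whole. The fingers move at their own pace and stop on an object; the grip force is fixed at half the most. Time passes only in rows, so rows that do not move let the fingers close. It gives the time, the measured TCP pose, the force, the opening and the grip force at its end, in the units of the state.
- manip.state(): the state, without advancing time (a new reading comes with each control period).
- manip.grab_frame(name): name is "scene" or "top" or "wrist"; returns a dict with "img" (400x640x3 uint8, blue, green, red), "mtx" (3x3 intrinsics, pixels), "k1" (the pictures are not rectified: a ray, as slopes to the right and down, at radius r is drawn at 1 + k1 r^2 times it, then the intrinsics apply), "R" (3x3) and "t" (3): a world point X has camera coordinates R X + t. Camera axes: x right, y down, z forward; pixel columns grow to the right and rows downward; lengths in m; the calibration is good to about 2 mm. A picture is of the moment at which its call begins. There is no depth.
- manip.job_done(): hands the job in; it is judged then, once.
The state is a dict: "time": time; "joint_pos": joint angles; "joint_vel": joint speeds; "joint_efforts": joint torques, N m; "tool_pos": TCP position; "tool_rot": TCP orientation; "contact_force": force on the tool from outside, world axes, zero at the start; "ft_torque": the same for the moment, N m; "gripper_width": opening from 0.0 (shut) to 1.0 (fully open); "grasp_force": force on a finger pad.
Only numpy, scipy, OpenCV 4.12 (cv2) and the standard library are available. Lean on these libraries where they do the work, as an engineer would, in place of code of your own. Each camera call takes 0.05 s, during which the arm holds its last target. There are 200 camera calls.

### The job

The coffee grinder is set too fine: with a fingertip, flick the ribbed thumbwheel on top of it away from the grinder's front, click by click, until its one unbroken rib with the white line has clicked into place at the top, between the two arrows, without running past it. Then take the finger off the wheel, press the round start button beside it fully down and let it come up again. Touch and push only: pick nothing up, and leave the small white dish under the spout and the other things where they stand.

Things in the scene. Friction and masses are not known exactly. Their poses are not given: they have to be found in the camera images.
- grinder: black electric coffee grinder with an aluminium deck, fixed on the worktop; base 220 (x) by 150 (y) mm. Origin under the middle of its base; +x runs from its front (nose with the spout) to its back, +y to its left, z up; offsets below are in this frame. Deck 152 high; the thumbwheel is on its left, the start button on its right. Behind them the hopper (99 across, centre at x +62) is 230 high
- wheel_axis (a point): centre of the thumbwheel, on its axle (along the grinder's y), fixed to the grinder, 26 under the deck: offset (-58, +28, 126). Wheel 26 wide: drum of radius 30 with 8 ribs 45 degrees apart, 5 thick, reaching radius 40. At rest one rib stands upright; the crests of its neighbours are 28 above the axle, 28 before and behind it. A surround on the deck, 89 by 40, reaches 29 above the axle
- wheel_crest (a point): highest point of the wheel, fixed to the grinder 40 above the axle: crest of the upright rib at rest. To flick: put the fingertip's end 5 to 9 below this height, in front of the upright rib (there it clears drum and neighbours), and move it level to the grinder's +x until its leading face is 20 to 40 past this point: one click, then it slips over the rib. Lift before going back
- grind_wheel (a joint): wheel angle, rad; grows as its top goes to the grinder's +x (coarser; dots on the deck grow that way). Clicks at multiples of 0.785; springs to the nearest in 0.5 s (rarely balances at the half step, where it turns over); 4 N at the crest. 0 = the marked rib (unbroken, white strip on its crest; the other 7 have a gap in the middle) is upright. Starts 2 to 4 clicks short
- start_top (a point): middle of the top of the start button: a round steel cap 26 mm across in a black collar 44 across and 12 high, on the deck to the right of the wheel; offset (-58, -42, 174), so 22 above the deck; goes down with the cap. (A wall cupboard hangs over the worktop from about world x = 0.60 m on, 617 up: do not lift the arm high)
- start (a joint): travel of the start button, m: 0 up, 0.006 fully down; it springs back; it takes 1.5 N to begin and 5 N to go fully down
- cup: white ribbed ramekin, 90 across, 42 high, standing on the cup tray (20 high) under the spout, origin under its middle; bystander
- clip_jar: small glass clip-top jar, 126x110x128, on the worktop left of the grinder; bystander
- mug: spotted white mug, 91 high, on the worktop right of the grinder; bystander
- spoon: metal spoon, 188 long, lying on the worktop right of the grinder; bystander
- notebook: closed notebook with a purple cover, 148x109x14, far left on the worktop; bystander
- salt_shaker: glass salt shaker, 44 across, 90 high, on the worktop right of the grinder, towards its front; bystander

How it is judged:
On the way, in this order (a step that is already met when the one before it is completed fails the run):
1. the marked rib has clicked into place at the index, and the finger is off the grinder (value of joint grind_wheel between -0.12 and 0.12 rad and contact force between each of the fingers, the arm and grinder below 0.1 N and velocity of joint grind_wheel below 0.2 rad/s), for 0.2 s.
2. the start button is pressed fully down, the wheel still on its mark (value of joint grind_wheel between -0.12 and 0.12 rad and value of joint start above 0.0048 m), for 0.05 s.
At the end, for the whole second after the job is handed in: the wheel rests in the click with the marked rib at the index (within 0.12 rad of 0), the start button has come back up (under 1 mm of travel), the dish stands upright under the spout within 12 mm of where it was, and the other loose things are within 20 mm of where they were (value of joint grind_wheel between -0.12 and 0.12 rad and value of joint start below 0.001 m and distance of cup from where it was at the start of the episode below 0.012 m and distance of each of clip_jar, mug, spoon, notebook, salt_shaker from where it was at the start of the episode below 0.02 m and linear speed of cup below 0.02 m/s and angle between cup's own z axis and vertical below 0.1 rad); the robot touches nothing.
It fails at once if something other than the fingers presses on the grinder (over 3 N) (contact force between the arm and grinder above 3 N).
It fails at once if the wheel is run past the mark (more than 0.45 rad, over half a click) (value of joint grind_wheel above 0.45 rad).
It fails at once if the start button is pressed (over 3 mm) while the wheel is off its mark (value of joint start above 0.003 m and not (value of joint grind_wheel between -0.12 and 0.12 rad)).
It fails at once if a loose thing is lifted, carried or knocked away (dish 15 mm, others 25 mm) (distance of cup from where it was at the start of the episode above 0.015 m or distance of any of clip_jar, mug, spoon, notebook, salt_shaker from where it was at the start of the episode above 0.025 m).
It also fails if it takes over 53 s, if anything falls off the work surface, if the arm or the gripper's body presses on something with over 40 N, if the wrist force passes 120 N, or if a joint passes its speed limit or range.

## Working session

There is one attempt and no reset: what is moved stays moved. The work goes in short steps, Python scripts to look and compute and a tool call to move; the robot and the scene stay as the last step left them, time stands still between calls to the robot, and variables do not carry over. Pictures are saved under pics/ and viewed, at most 10 in all, crops included, and the job is handed in when it is done.

Besides the shell and the picture viewer there is one more tool, called after "Call:" by a JSON object that holds its "op" and its "data". move_arm: Moves the arm, as the interface text tells. Its arguments: {"type":"object","properties":{"rows":{"type":"array","items":{"type":"array","items":{"type":"number"}}}},"required":["rows"]}

```bash
mkdir -p pics
python3 - <<'E'
from plant import manip
import cv2,numpy as np,pickle
print(manip.state(), manip.tip_reach)
d={}
for n in("scene","top"):
    f=manip.grab_frame(n);d[n]=f;cv2.imwrite(f"pics/{n}0.png",f["img"]);print(n,f["mtx"],f["k1"],f["R"],f["t"])
pickle.dump(d,open("f0.pkl","wb"))
E
```

```text
{'time': 0.0, 'joint_pos': array([ 1.04098686e+00,  5.33817822e-02,  1.61431201e+00, -1.63280860e-07,
        1.47598544e+00, -1.19022910e-01]), 'joint_vel': array([-0.0002683 , -0.00323471,  0.00150797,  0.00209649, -0.00021714,
        0.00301263]), 'joint_efforts': array([ 2.46590374e-03, -3.93664169e+01, -3.70183182e+01,  1.12190696e-04,
        7.01955709e-03,  2.26301222e-05]), 'tool_pos': array([0.24929532, 0.57248815, 0.24903676]), 'tool_rot': array([-3.32477181e-04,  2.03952071e-01,  9.78980319e-01, -9.88894146e-04]), 'contact_force': array([-0.17772332,  0.30058951,  1.07412285]), 'ft_torque': array([ 0.01193765, -0.06087459, -0.0206841 ]), 'grasp_force': 0.0, 'gripper_width': 0.9994323805388518} 0.019
scene [[430.77590329   0.         314.10379388]
 [  0.         430.77590329 196.66146405]
 [  0.           0.           1.        ]] -0.03904443566291461 [[ 0.39234547 -0.9196746  -0.01623775]
 [-0.40942834 -0.15880521 -0.8984149 ]
 [ 0.82367073  0.35913721 -0.43884735]] [-0.13398632  0.3829777   0.66767639]
top [[474.2519847    0.         312.32396215]
 [  0.         474.2519847  198.99576274]
 [  0.           0.           1.        ]] -0.05971346088861968 [[-1.69946367e-02 -9.99855377e-01  6.39000417e-04]
 [-8.55912483e-01  1.42176625e-02 -5.16925217e-01]
 [ 5.16841372e-01 -9.33188472e-03 -8.56030322e-01]] [0.11324349 0.58143057 1.37679517]
```

View pics/scene0.png

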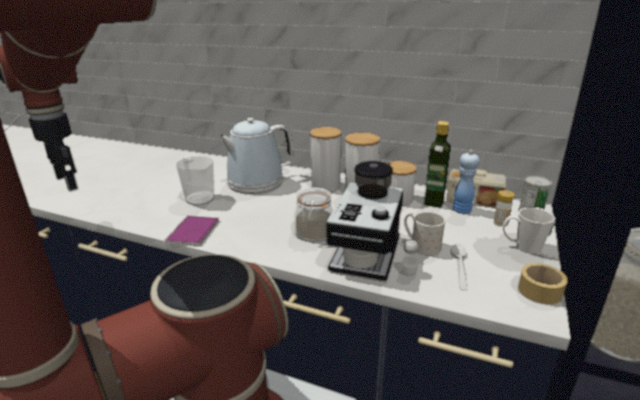

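View pics/top0.png

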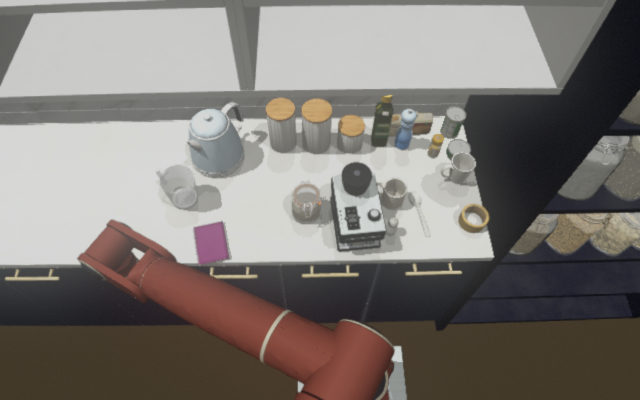

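The top picture shows the grinder around (357,208), with the wheel near (351,217) and the button near (374,214). In the scene picture they are near (350,212) and (380,214). I'll enlarge both.

Run:
```python
import cv2,pickle,numpy as np
d=pickle.load(open("f0.pkl","rb"))
a=d["top"]["img"][155:255,320:400];b=d["scene"]["img"][155:280,320:420]
a=cv2.resize(a,None,fx=5,fy=5,interpolation=cv2.INTER_CUBIC)
b=cv2.resize(b,None,fx=4,fy=4,interpolation=cv2.INTER_CUBIC)
cv2.imwrite("pics/c0.png",np.hstack([a,b]))
```

```text
(no output)
```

View pics/c0.png

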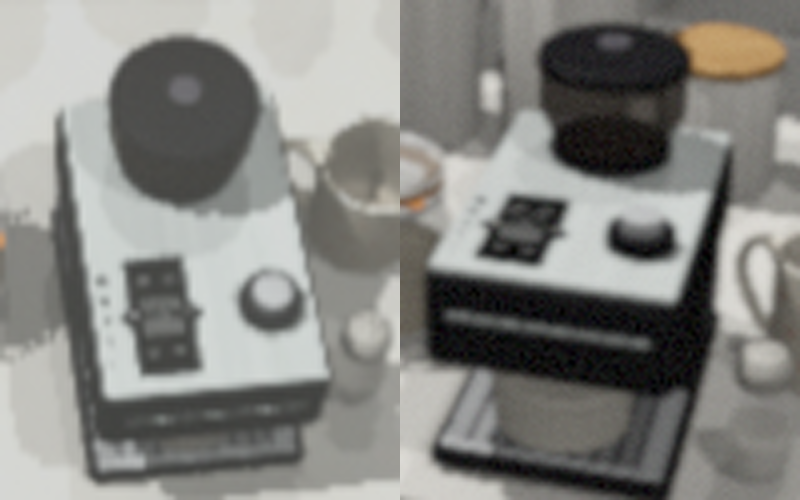

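```bash
cat > h.py <<'E'
import numpy as np,cv2
from scipy.optimize import least_squares
def proj(f,X):
    c=np.asarray(X)@f["R"].T+f["t"]; s=c[:,:2]/c[:,2:]
    s=s*(1+f["k1"]*(s**2).sum(1,keepdims=True))
    return s@np.diag(np.diag(f["mtx"])[:2])+f["mtx"][:2,2]
def world(p,L):
    c,s=np.cos(p[2]),np.sin(p[2]); L=np.asarray(L,float)/1000
    return L@np.array([[c,-s,0],[s,c,0],[0,0,1]]).T+[p[0],p[1],p[3] if len(p)>3 else 0]
E
python3 - <<'E'
from h import *
import pickle
d=pickle.load(open("f0.pkl","rb"))
L=[[-58,-42,174]]+[[-58+a*44.5,28+b*20,155] for a,b in((1,1),(1,-1),(-1,-1),(-1,1))]
D=[[-110,75,152],[-110,-75,152]]
t=np.array([[269,290],[123,262],[182,257],[200,370],[138,376],[102,402],[328,375]])/5+[320-.4,155-.4]
s=np.array([[640,220],[512,197],[568,200],[543,265],[480,258],[430,268],[680,302]])-[400,0]
s=s/4+[320-.375,155-.375]
def res(p,k=5,w=("top","scene")):
    M=world(p,(L+D)[:k]); return np.concatenate([(proj(d[n],M)-q[:k]).ravel() for n,q in(("top",t),("scene",s)) if n in w])
for k,w in((5,("top","scene")),(7,("top","scene")),(7,("top",)),(7,("scene",))):
    r=least_squares(res,[.6,-.1,0],kwargs=dict(k=k,w=w),loss="soft_l1");print(k,w,r.x,np.round(res(r.x,k,w),1))
    print(world(r.x,[[-58,28,166],[-58,-42,174],[0,0,0]]))
E
```

```text
5 ('top', 'scene') [ 0.57672517 -0.04429247  0.08959632] [ 0.8 -0.1 -0.5 -0.9 -0.  -1.1  0.7  0.6  0.5  0.6  0.7 -1.2 -0.8 -1.3
  1.2 -0.  -0.9  1.  -2.2  0.3]
[[ 0.51645247 -0.02159441  0.166     ]
 [ 0.52271582 -0.09131364  0.174     ]
 [ 0.57672517 -0.04429247  0.        ]]
7 ('top', 'scene') [ 0.57582148 -0.04410435  0.09360546] [ 0.8  0.1 -0.5 -0.6 -0.1 -0.8  0.8  0.9  0.6  0.9 -0.4 -0.9  1.5 -0.2
  0.7 -1.  -1.  -1.2  1.   0.1 -0.9  1.2 -2.3  0.5 -2.1 -0.9  1.  -0.2]
[[ 0.51545826 -0.02164812  0.166     ]
 [ 0.52200108 -0.09134167  0.174     ]
 [ 0.57582148 -0.04410435  0.        ]]
7 ('top',) [ 0.57552364 -0.04305194  0.09082934] [ 0.5  0.2 -0.8 -0.6 -0.4 -0.7  0.4  1.   0.2  1.  -0.9 -0.8  1.1 -0. ]
[[ 0.515223   -0.02042823  0.166     ]
 [ 0.52157231 -0.09013968  0.174     ]
 [ 0.57552364 -0.04305194  0.        ]]
7 ('scene',) [ 0.57579458 -0.04497031  0.1006287 ] [ 1.2 -1.  -0.6 -1.   1.4  0.2 -0.3  1.3 -1.7  0.7 -1.5 -0.7  1.7 -0.1]
[[ 0.51527514 -0.02293858  0.166     ]
 [ 0.52230727 -0.09258446  0.174     ]
 [ 0.57579458 -0.04497031  0.        ]]
```

Call:
{"op": "move_arm", "data": {"rows": [[-2.69,-2.88,-0.19,0,0,0,-1],[-2.69,-2.88,-0.19,0,0,0,-1],[-2.69,-2.88,-0.19,0,0,0,-1],[-2.69,-2.88,-0.19,0,0,0,-1],[-2.69,-2.88,-0.19,0,0,0,-1],[-2.69,-2.88,-0.19,0,0,0,-1],[-2.69,-2.88,-0.19,0,0,0,-1],[-2.69,-2.88,-0.19,0,0,0,-1],[-2.69,-2.88,-0.19,0,0,0,-1],[-2.69,-2.88,-0.19,0,0,0,-1],[-2.69,-2.88,-0.19,0,0,0,-1],[-2.69,-2.88,-0.19,0,0,0,-1],[-2.69,-2.88,-0.19,0,0,0,-1],[-2.69,-2.88,-0.19,0,0,0,-1],[-2.69,-2.88,-0.19,0,0,0,-1],[-2.69,-2.88,-0.19,0,0,0,-1],[0,0,0,0,0,-7.1,-1],[0,0,0,0,0,-7.1,-1],[0,0,0,0,0,-7.1,-1],[0,0,0,0,0,-7.1,-1]]}}

```text
time: 1.77
tool_pos: [0.4599, -0.0218, 0.2801]
tool_rot: [-0.001, -0.045, 0.999, 0.0]
contact_force: [0.5, 1.0, -0.2]
gripper_width: 0.004
grasp_force: 0.0
```

Run:
```python
from plant import manip
import cv2,numpy as np,pickle
s=manip.state();print(s["time"],s["tool_pos"],s["tool_rot"],s["gripper_width"],s["contact_force"],manip.tip_reach)
f=manip.grab_frame("wrist");pickle.dump(f,open("w1.pkl","wb"));cv2.imwrite("pics/w1.png",cv2.resize(f["img"],(800,500)))
print(f["R"],f["t"],-f["R"].T@f["t"])
from h import *
print(proj(f,world([.5762,-.0442,.092],[[-58,28,166],[-58,-42,174]])))
```

```text
1.7667 [ 0.4599072  -0.02181368  0.28006465] [-5.75005550e-04 -4.49158251e-02  9.98990593e-01  1.79540562e-04] 0.0035854063927678857 [ 0.49697441  1.02507888 -0.21273728] 0.019
[[-8.95567506e-02  9.95981711e-01  1.38196011e-04]
 [ 9.55588285e-01  8.58855354e-02  2.81912583e-01]
 [ 2.80767907e-01  2.53792333e-02 -9.59440085e-01]] [ 0.06274429 -0.48113234  0.27946878] [ 0.38691774 -0.02826256  0.40376214]
[[315.81230711 259.48526925]
 [240.2530473  263.62995023]]
```

View pics/w1.png

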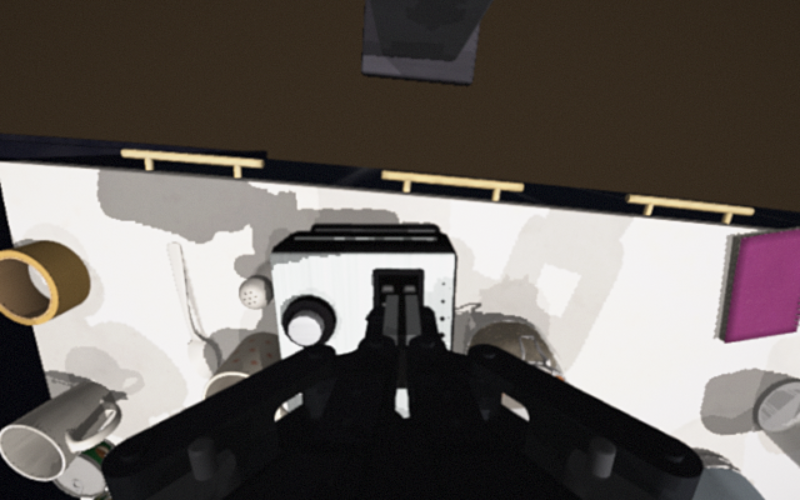

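The wrist view shows the wheel surround at (400,300), with a gapped rib at its front at (402,289), and the button at (307,327). All of it lies about 2–3 mm to the left of my estimate. The rib at the front is not the marked one, so the wheel is at least 2 clicks short. I'll lower the finger in front of the upright rib.

Call:
{"op": "move_arm", "data": {"rows": [[-1.25,-0.15,2,0,0,0,-1],[-1.25,-0.15,2,0,0,0,-1],[0,0,2,0,0,0,-1],[0,0,2,0,0,0,-1],[0,0,1.2,0,0,0,-1],[0,0,1,0,0,0,-1],[0,0,0,0,0,0,-1],[0,0,0,0,0,0,-1]]}}

```text
time: 2.48
tool_pos: [0.4853, -0.0222, 0.1788]
tool_rot: [-0.0, -0.042, 0.999, 0.0]
contact_force: [0.5, 0.4, 0.7]
gripper_width: -0.002
grasp_force: 0.0
```

Call:
{"op": "move_arm", "data": {"rows": [[-0.47,0,0,0,0,0,-1],[-0.47,0,0,0,0,0,-1],[-0.47,0,0,0,0,0,-1],[-0.47,0,0,0,0,0,-1],[-0.47,0,0,0,0,0,-1],[-0.47,0,0,0,0,0,-1],[-0.47,0,0,0,0,0,-1],[-0.47,0,0,0,0,0,-1],[-0.47,0,0,0,0,0,-1],[-0.47,0,0,0,0,0,-1],[0,0,0,0,0,0,-1]]}}

```text
time: 3.4
tool_pos: [0.5331, -0.0182, 0.1788]
tool_rot: [0.0, -0.043, 0.999, 0.0]
contact_force: [-0.0, 0.3, 0.7]
gripper_width: 0.0
grasp_force: 0.0
```

Call:
{"op": "move_arm", "data": {"rows": [[0,0,-2,0,0,0,-1],[0,0,-2,0,0,0,-1],[2.7,0,-2,0,0,0,-1],[3,0,-2,0,0,0,-1],[3,0,-2,0,0,0,-1],[3,0,0,0,0,0,-1],[0,0,0,0,0,0,-1],[0,0,0,0,0,0,-1],[0,0,0,0,0,0,-1]]}}

```text
time: 4.15
tool_pos: [0.4158, -0.0282, 0.2786]
tool_rot: [0.0, -0.042, 0.999, -0.0]
contact_force: [0.2, 0.8, 0.3]
gripper_width: -0.003
grasp_force: 0.0
```

```bash
cat > look.py <<'E'
from plant import manip
import cv2,sys,numpy as np
from h import *
n=sys.argv[1];o=[]
s=manip.state();print(s["time"],s["tool_pos"],s["contact_force"])
for c,r in(("wrist",70),("scene",35),("top",35)):
    f=manip.grab_frame(c);u,v=proj(f,world([.5755,-.043,.091],[[-62,20,166]]))[0];print(c,u,v)
    v,u=int(np.clip(v,r,399-r)),int(np.clip(u,r,639-r))
    o.append(cv2.resize(f["img"][v-r:v+r,u-r:u+r],(266,266) if c!="wrist" else (266,266),interpolation=cv2.INTER_CUBIC))
cv2.imwrite(f"pics/{n}.png",np.hstack(o))
E
python3 look.py l1
```

```text
4.15 [ 0.41575155 -0.02817288  0.27863676] [0.24471056 0.77341838 0.29818482]
wrist 312.2190243834342 296.0856075004682
scene 352.8724908287357 208.98678734339504
top 354.4778035943732 217.02454171715615
```

View pics/l1.png

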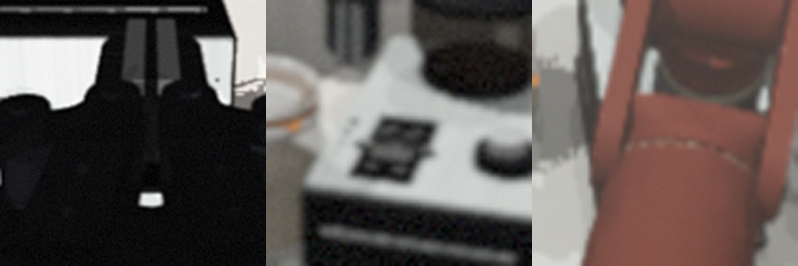

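The scene crop shows the wheel settled, but it is too blurry to tell the ribs apart, and the fingers hide it from the wrist camera. I'll step to the left so the wrist camera sees past them.

Call:
{"op": "move_arm", "data": {"rows": [[-2.4,2.4,0,0,0,0,-1],[-2.4,2.4,0,0,0,0,-1],[-2.3,2.4,0,0,0,0,-1],[0,0,0,0,0,0,-1],[0,0,0,0,0,0,-1]]}}

```text
time: 4.72
tool_pos: [0.481, 0.0507, 0.2775]
tool_rot: [-0.002, -0.044, 0.999, 0.0]
contact_force: [0.6, -0.3, -0.8]
gripper_width: 0.004
grasp_force: 0.0
```

```bash
python3 look.py l2
```

```text
4.7167 [0.4809516  0.05074041 0.2774906 ] [ 0.59626867 -0.30342284 -0.75680523]
wrist 231.31368958214338 229.6172996778618
scene 352.8724908287357 208.98678734339504
top 354.4778035943732 217.02454171715615
```

View pics/l2.png

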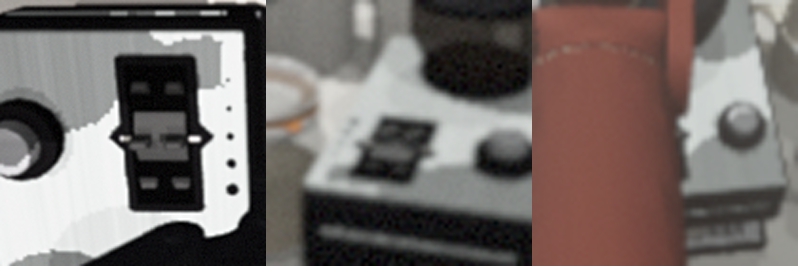

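The wrist crop is clear. The upright rib at (158,140) and its front neighbour at (160,88) both have gaps, so the marked rib is still at least 2 clicks short. A second flick is safe.

Call:
{"op": "move_arm", "data": {"rows": [[0.1,-2.5,0,0,0,0,-1],[0.1,-2.5,0,0,0,0,-1],[0.1,-2.3,1.9,0,0,0,-1],[0,0,2.5,0,0,0,-1],[0,0,2.5,0,0,0,-1],[0,0,2,0,0,0,-1],[0,0,1,0,0,0,-1],[0,0,0,0,0,0,-1],[0,0,0,0,0,0,-1]]}}

```text
time: 5.62
tool_pos: [0.4833, -0.0238, 0.18]
tool_rot: [-0.0, -0.042, 0.999, -0.0]
contact_force: [0.4, -0.1, -0.1]
gripper_width: -0.0
grasp_force: 0.0
```

Call:
{"op": "move_arm", "data": {"rows": [[-0.5,0.02,0.1,0,0,0,-1],[-0.5,0.02,0,0,0,0,-1],[-0.5,0,0,0,0,0,-1],[-0.5,0,0,0,0,0,-1],[-0.5,0,0,0,0,0,-1],[-0.5,0,0,0,0,0,-1],[-0.5,0,0,0,0,0,-1],[-0.5,0,0,0,0,0,-1],[-0.5,0,0,0,0,0,-1],[-0.5,0,0,0,0,0,-1],[0,0,0,0,0,0,-1],[0,0,-2.5,0,0,0,-1],[0,0,-2.5,0,0,0,-1],[0,0,-2.5,0,0,0,-1],[1.6,2.5,-2.5,0,0,0,-1],[1.6,2.5,0,0,0,0,-1],[1.6,2.3,0,0,0,0,-1],[0,0,0,0,0,0,-1],[0,0,0,0,0,0,-1]]}}

```text
time: 7.2
tool_pos: [0.4787, 0.0506, 0.2789]
tool_rot: [0.0, -0.043, 0.999, -0.0]
contact_force: [0.2, 0.4, -0.4]
gripper_width: -0.002
grasp_force: 0.0
```

```bash
python3 look.py l3
```

```text
7.2 [0.47873879 0.05055047 0.27890731] [ 0.16502292  0.3615167  -0.37027713]
wrist 232.12087677518943 230.78646382555053
scene 352.8724908287357 208.98678734339504
top 354.4778035943732 217.02454171715615
```

View pics/l3.png

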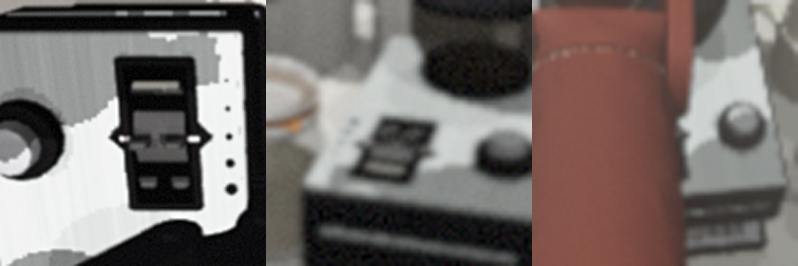

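The front neighbour at (158,87) is now the unbroken rib with the white line, so exactly one click is left. I'll repeat the same flick.

Call:
{"op": "move_arm", "data": {"rows": [[0.1,-2.5,0,0,0,0,-1],[0,-2.5,0,0,0,0,-1],[0,-2.3,2,0,0,0,-1],[0,0,2.5,0,0,0,-1],[0,0,2.5,0,0,0,-1],[0,0,2,0,0,0,-1],[0,0,1,0,0,0,-1],[0,0,0,0,0,0,-1],[0,0,0,0,0,0,-1]]}}

```text
time: 8.1
tool_pos: [0.4847, -0.0233, 0.1789]
tool_rot: [-0.0, -0.042, 0.999, 0.0]
contact_force: [0.1, -0.6, 0.3]
gripper_width: -0.001
grasp_force: 0.0
```

Call:
{"op": "move_arm", "data": {"rows": [[-0.48,0.02,0,0,0,0,-1],[-0.48,0.02,0,0,0,0,-1],[-0.48,0,0,0,0,0,-1],[-0.48,0,0,0,0,0,-1],[-0.48,0,0,0,0,0,-1],[-0.48,0,0,0,0,0,-1],[-0.48,0,0,0,0,0,-1],[-0.48,0,0,0,0,0,-1],[-0.48,0,0,0,0,0,-1],[-0.48,0,0,0,0,0,-1],[0,0,0,0,0,0,-1],[0,0,-2.5,0,0,0,-1],[0,0,-2.5,0,0,0,-1],[0,0,-2.5,0,0,0,-1],[1.6,2.5,-2.5,0,0,0,-1],[1.6,2.5,0,0,0,0,-1],[1.6,2.3,0,0,0,0,-1],[0,0,0,0,0,0,-1],[0,0,0,0,0,0,-1],[0,0,0,0,0,0,-1]]}}

```text
time: 9.77
tool_pos: [0.4783, 0.05, 0.2786]
tool_rot: [0.0, -0.043, 0.999, -0.0]
contact_force: [-0.3, 0.0, -0.4]
gripper_width: -0.001
grasp_force: 0.0
```

```bash
python3 look.py l4
```

```text
9.7667 [0.47827783 0.05001728 0.2786331 ] [-0.29530143  0.03364006 -0.43836217]
wrist 232.70334021857195 231.70082290273922
scene 352.8724908287357 208.98678734339504
top 354.4778035943732 217.02454171715615
```

View pics/l4.png

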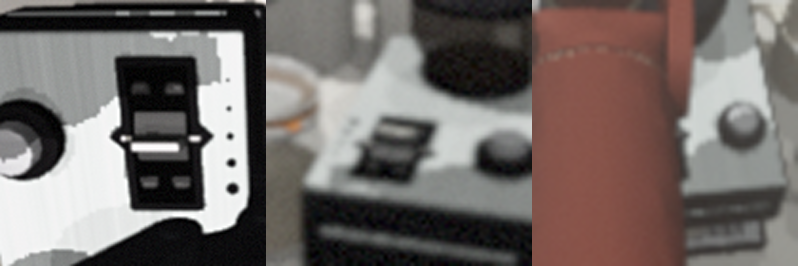

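The white-lined rib is now upright between the arrows at (156,147), and its neighbours sit at rest at y≈88 and y≈182, as they did in the earlier clicks. Next is the button.

Call:
{"op": "move_arm", "data": {"rows": [[-0.6,-2.85,0,0,0,0,-1],[-0.6,-2.85,0,0,0,0,-1],[-0.6,-2.85,0,0,0,0,-1],[-0.6,-2.85,0,0,0,0,-1],[-0.65,-2.83,0,0,0,0,-1],[0,0,2.5,0,0,0,-1],[0,0,2.5,0,0,0,-1],[0,0,2,0,0,0,-1],[0,0,0.6,0,0,0,-1],[0,0,0,0,0,0,-1],[0,0,0,0,0,0,-1]]}}

```text
time: 10.83
tool_pos: [0.5209, -0.0894, 0.2031]
tool_rot: [0.0, -0.042, 0.999, -0.0]
contact_force: [0.4, -1.0, -0.3]
gripper_width: 0.002
grasp_force: 0.0
```

Call:
{"op": "move_arm", "data": {"rows": [[0,0,0.5,0,0,0,-1],[0,0,0.5,0,0,0,-1],[0,0,0.2,0,0,0,-1],[0,0,0.2,0,0,0,-1],[0,0,0.2,0,0,0,-1],[0,0,0.1,0,0,0,-1],[0,0,0,0,0,0,-1],[0,0,0,0,0,0,-1]]}}

```text
time: 11.5
tool_pos: [0.5213, -0.0891, 0.187]
tool_rot: [0.001, -0.042, 0.999, -0.0]
contact_force: [-0.6, -0.2, 5.2]
gripper_width: -0.002
grasp_force: 2.7
```

Call:
{"op": "move_arm", "data": {"rows": [[0,0,0.1,0,0,0,-1],[0,0,0.1,0,0,0,-1],[0,0,0,0,0,0,-1],[0,0,0,0,0,0,-1]]}}

```text
time: 11.83
tool_pos: [0.5213, -0.0892, 0.1869]
tool_rot: [0.001, -0.043, 0.999, -0.0]
contact_force: [-3.9, 1.8, 12.3]
gripper_width: 0.002
grasp_force: 6.6
```

The button is on its hard stop: the height holds at 0.187 m while the force rises to 12 N. I'll lift off and back away.

Call:
{"op": "move_arm", "data": {"rows": [[0,0,-0.5,0,0,0,-1],[0,0,-1,0,0,0,-1],[0,0,-2,0,0,0,-1],[0,0,-2.5,0,0,0,-1],[0,0,-2.5,0,0,0,-1],[0.5,2.85,0,0,0,0,-1],[0.5,2.85,0,0,0,0,-1],[0.6,2.85,0,0,0,0,-1],[0.6,2.85,0,0,0,0,-1],[0.6,2.85,0,0,0,0,-1],[0,0,0,0,0,0,-1],[0,0,0,0,0,0,-1],[0,0,0,0,0,0,-1]]}}

```text
time: 12.92
tool_pos: [0.4805, 0.0504, 0.2685]
tool_rot: [-0.0, -0.043, 0.999, -0.0]
contact_force: [0.3, -0.2, 0.0]
gripper_width: 0.001
grasp_force: 0.0
```

```bash
python3 look.py l5
```

```text
12.9167 [0.48053688 0.05037495 0.26853092] [ 0.33751274 -0.18340993  0.01607041]
wrist 228.80538891756566 233.85851481842187
scene 352.8724908287357 208.98678734339504
top 354.4778035943732 217.02454171715615
```

View pics/l5.png

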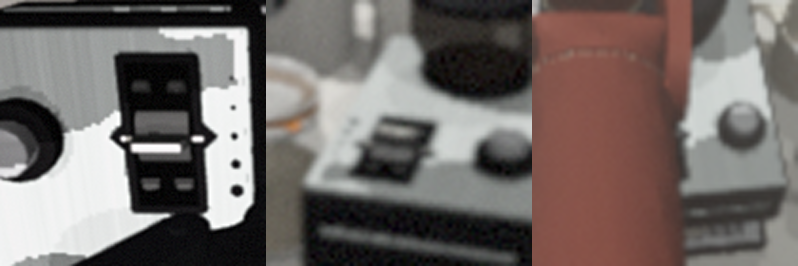

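The white rib is still at the index at (157,147), the button is up at (10,150), and the tool is clear of everything.

```bash
python3 -c "
from plant import manip
print(manip.job_done())"
```

```text
the job is handed in; nothing more can be done
None
```

The job is handed in (no verdict came back): three flicks brought the white-lined rib to the index, the start button was pressed fully and came back up, and the arm touched nothing else.

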